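# Find the loose lever nut on the baking tins and flag it

## Robot

A 6-joint arm with a two-finger parallel gripper is mounted at the origin on the work surface. World frame = base frame: x ahead of the robot, y to its left, z up, the work surface at z = 0. Lengths are in m, angles in rad, forces in N, time in s.
With the tool pointing down it reaches from about 0.325 to 0.9 m from the base axis. Payload 6.1 kg.
Tool frame: the origin (TCP) lies at the very end of the fingers, on their centre line; the grasp point (between the pads) lies 19 mm behind it (pinch_z is the distance from the TCP to the grasp point, in m); y points along the fingers, x is the direction in which the jaws open and shut, and the axes are right-handed (so a half turn about y gives the same grasp; the last joint's range is limited). The gripper opens to 87 mm and grips with 3 to 60 N. Pads are 19 mm wide; open, the fingers measure 117 mm over their backs; the gripper's body (75 mm by 190 mm) begins 51 mm behind the grasp point.
Start: joints at [0.979, 0.22, 1.526, -0, 1.395, -0.126], TCP at [0.281, 0.558, 0.223] pointing down, gripper open.
Joint ranges: [-2.98, 2.98], [-0.91, 2.08], [0.09, 2.57], [-1.24, 4.39], [0.2, 2.65], [-2.68, 2.68]. Speed limits (rad/s): [2.57, 2.57, 3.01, 3.14, 3.14, 3.14].

## Interface

Orientations are given as a unit quaternion [w, x, y, z].
In Python, from rig import move_to, movel, movej, set_gripper, sleep, ik, get_state, snapshot, PlanningError, finish_job, pinch_z gives the robot as it stands. The module is installed in compiled form; this text tells all that it offers. Calls block until the motion is done:
- move_to(position, orientation): joint-space move of the TCP to a pose.
- movel(position, frame=None, rate=0.15, guard=None): straight line of the TCP; frame=None keeps the orientation; rate is the mean speed in m/s. With guard (N) it stops when the force on the tool has changed by that much, and returns True; else False.
- movej(angles): joint-space move.
- set_gripper(opening, effort=None): finger opening in m; effort is the grip in N (None keeps the last); returns when the fingers have stopped.
- sleep(seconds).
- ik(position, orientation): joint angles nearest the present ones, or None.
- get_state(): the state.
- snapshot(name): name is "scene" or "top" or "wrist"; returns a dict with "color" (420x560x3 uint8, red, green, blue), "z_map" (420x560 float32, m along the optical axis (not along the pixel's ray), 0 where there is no reading), "camera_matrix" (3x3 intrinsics, pixels), "T" (4x4, takes a point from camera to world coordinates). Camera axes: x right, y down, z forward; pixel columns grow to the right and rows downward; lengths in m; the calibration is good to about 2 mm. A picture is of the moment at which its call begins.
A pose or a line that the arm cannot do raises PlanningError and nothing moves.
- finish_job(): hands the job in, once; it reports no verdict.
The state is a dict: "time": time; "q": joint angles; "qd": joint speeds; "effort": joint torques, N m; "ee_pos": TCP position; "tcp_rot": TCP orientation; "ft_force": force on the tool from outside, world axes, zero at the start; "wrist_torque": the same for the moment, N m; "grip_width": finger opening in m.
Only numpy, scipy, OpenCV 4.12 (cv2) and the standard library are available. Lean on these libraries where they do the work, as an engineer would, in place of code of your own. Each camera call takes 0.05 s, during which the arm holds its last target.

## Task

Three lidded baking tins sit on the carrier, each held by a lever nut, and one nut has worked loose. Try the levers with a gentle push clockwise (seen from above), without forcing the ones that hold firm; turn the loose one clockwise until it is home against its stop, without straining it, then push the marker pin behind that tin fully along its track to the other end. Leave the other two nuts and markers as they are, and do not disturb the jug, ramekin and jar.

Things in the scene. Friction and masses are not known exactly. Their poses are not given: they have to be found in the camera images.
- carrier: Flat fixed steel carrier, 200 (x) x 430 (y) x 25 mm, short rims 10 mm higher at its y ends. Origin under the middle tin's axis, z up, -x side towards the robot. Along its y, 140 mm apart, stand three equal fluted round tins, 84 mm across, lids at z 56 mm. Each tin, with its lever, marker and track, is twisted up to 0.1 rad about its axis: lever ends and pins are up to 9 mm off nominal.
- place_1 (a point): Nut axis at the +y end (robot's left), at lever mid height (z 74 mm); axes as the carrier's. Each lid's nut: steel hub 26 mm across, z 61 to 87 mm, and one lever: a bar 10 mm wide, 11 mm high, at z 74 mm, pointing to the carrier's -x, with a round metal knob (15 mm across, 12 high) at its end, 85 mm from the axis.
- place_2 (a point): Nut axis at the middle place, as place_1. Behind each tin, 70 mm to the carrier's +x of its axis, is its marker: an upright aluminium pin 14 mm across, top at z 77 mm, foot 21 mm across on a track (top z 31 mm) along y. As found it stands 20 mm to -y of the tin's axis; it slides 40 mm to +y, needs about 1.5 N, stays where left, stop at each end.
- place_3 (a point): Nut axis at the -y end (robot's right), as place_1. Behaviour of the nuts: pushed sideways 66 mm from the axis, the loose one turns at about 2 N and meets a slightly springy stop after 0.9 rad; a sound one holds to about 18 N, then slips, and counts as forced once turned 0.12 rad. Straining the loose one 0.13 rad past its stop (about 28 N there) spoils it.
- nut_a (a joint): Turning angle of one lever nut (rad): 0 as found, growing as it is tightened (clockwise seen from above, the lever's end moving towards the carrier's +y), range -0.4 to its stop at 0.9. The letter does not tell at which place it is: that differs from run to run.
- nut_b (a joint): Turning angle of one lever nut (rad): 0 as found, growing as it is tightened (clockwise seen from above, the lever's end moving towards the carrier's +y), range -0.4 to its stop at 0.9. The letter does not tell at which place it is: that differs from run to run.
- nut_c (a joint): Turning angle of one lever nut (rad): 0 as found, growing as it is tightened (clockwise seen from above, the lever's end moving towards the carrier's +y), range -0.4 to its stop at 0.9. The letter does not tell at which place it is: that differs from run to run.
- marker_a (a joint): Position of the marker pin of the tin with nut_a (m): 0 = as found, 0.04 = pushed fully along its track towards the carrier's +y. Its place is not told.
- marker_b (a joint): Position of the marker pin of the tin with nut_b (m): 0 = as found, 0.04 = pushed fully along its track towards the carrier's +y. Its place is not told.
- marker_c (a joint): Position of the marker pin of the tin with nut_c (m): 0 = as found, 0.04 = pushed fully along its track towards the carrier's +y. Its place is not told.
- jug: Bystander: clear plastic measuring jug with one handle, 90 mm across, 120 mm high; origin at the centre of its underside.
- ramekin: Bystander: white ceramic ramekin, 76 mm across, 45 mm high; origin at the centre of its underside.
- jar: Bystander: amber glass jar with a steel cap, 60 mm across, 85 mm high; origin at the centre of its underside.

How it is judged:
On the way, in this order (a step that is already met when the one before it is completed fails the run):
1. the loose nut is turned home to its stop (0.84 rad or more) (value of joint nut_c above 0.84 rad), for 0.2 s.
2. then the marker of that same tin is pushed to the far end of its track (35 mm or more) (value of joint marker_c above 0.035 m), for 0.2 s.
At the end, for the whole second after the job is handed in: The loose nut stands home (0.84 to 0.96 rad) and its own marker 35 mm or more along its track, both at rest; the two sound nuts are within 0.12 rad and their markers within 8 mm of where they were found; jug, ramekin and jar upright and within 30 mm of their starts; the robot touches nothing (value of joint nut_c between 0.84 and 0.96 rad and value of joint marker_c above 0.035 m and value of joint nut_a between -0.12 and 0.12 rad and value of joint nut_b between -0.12 and 0.12 rad and value of joint each of marker_a, marker_b below 0.008 m and distance of each of jug, ramekin, jar from where it was at the start of the episode below 0.03 m and angle between each of jug, ramekin, jar's own z axis and vertical below 0.2 rad and velocity of joint nut_c below 0.05 rad/s and velocity of joint marker_c below 0.01 m/s).
It fails at once if a sound nut is forced (turned more than 0.12 rad either way) (value of joint nut_a above 0.12 rad or value of joint nut_a below -0.12 rad).
It fails at once if a sound nut is forced (turned more than 0.12 rad either way) (value of joint nut_b above 0.12 rad or value of joint nut_b below -0.12 rad).
It fails at once if the loose nut is strained more than 0.13 rad past its stop (about 28 N pushed 66 mm from the axis) (value of joint nut_c above 1.03 rad).
It fails at once if the marker of a sound nut is moved more than 8 mm (value of joint any of marker_a, marker_b above 0.008 m).
It fails at once if a bystander is moved more than 30 mm or tipped (distance of any of jug, ramekin, jar from where it was at the start of the episode above 0.03 m or angle between any of jug, ramekin, jar's own z axis and vertical above 0.3 rad).
It also fails if it takes over 58 s, if anything falls off the work surface, if the arm or the gripper's body presses on something with over 40 N, if the wrist force passes 120 N, or if a joint passes its speed limit or range.

## Working session

There is one attempt and no reset: what is moved stays moved. The work goes in short steps, each a Python script; the robot and the scene stay as the last script left them, time stands still between calls to the robot, and variables do not carry over. Pictures are saved under pics/ and viewed, and the job is handed in when it is done.

```bash
mkdir -p pics; python3 - <<'E'
from rig import *
import cv2,numpy as np
for n in("scene","top"):
    s=snapshot(n);cv2.imwrite(f"pics/{n}0.png",s["color"][:,:,::-1]);np.savez(f"{n}0.npz",**s)
    print(n,s["camera_matrix"].round(1).tolist(),s["T"].round(3).tolist())
st=get_state();print(st)
print(pinch_z)
E
```

```text
scene [[484.1, 0.0, 277.6], [0.0, 484.1, 205.3], [0.0, 0.0, 1.0]] [[-0.545, 0.697, -0.466, 1.205], [0.839, 0.454, -0.301, 0.433], [0.002, -0.554, -0.832, 1.26], [0.0, 0.0, 0.0, 1.0]]
top [[510.5, 0.0, 281.5], [0.0, 510.5, 217.0], [0.0, 0.0, 1.0]] [[-0.01, -0.986, 0.169, 0.3], [-1.0, 0.009, -0.007, 0.01], [0.006, -0.169, -0.986, 1.516], [0.0, 0.0, 0.0, 1.0]]
{'time': 0.1, 'q': array([ 9.78893477e-01,  2.21172072e-01,  1.52747904e+00, -1.12119273e-06,
        1.39469456e+00, -1.26114935e-01]), 'qd': array([-0.00017923, -0.00080765, -0.00356222,  0.00070459, -0.00021849,
        0.00062492]), 'effort': array([ 1.28905718e-06, -4.95942557e+01, -3.88522768e+01,  7.00962846e-02,
        5.15310746e-02, -8.02221598e-05]), 'ee_pos': array([0.28040684, 0.55795093, 0.22154063]), 'tcp_rot': array([-0.60164148,  0.60215486,  0.37053991, -0.37166817]), 'ft_force': array([-0.86513851, -0.55092001, -0.49074852]), 'wrist_torque': array([-0.04487768,  0.05741416,  0.0133899 ]), 'grip_width': 0.08712090179615016}
0.0187
```

View pics/scene0.png

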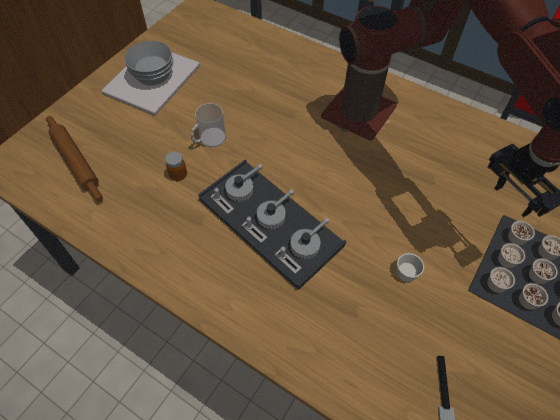

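View pics/top0.png

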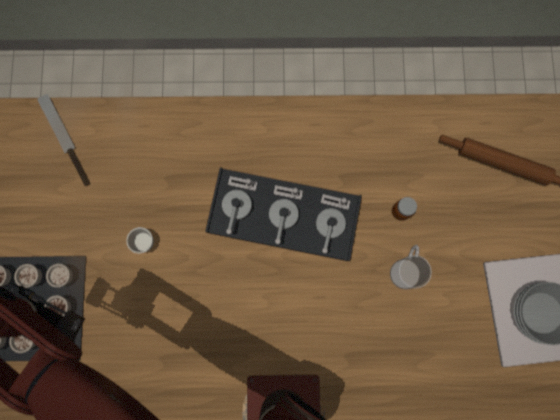

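The scene view shows the carrier in mid-table, with the jug at about (209,122), the jar at (176,165) and the ramekin at (410,267). In the top view the lids are at about (237,205), (284,213) and (331,222), with the levers pointing down towards the robot. I'll enlarge the top view and use its depth.

```bash
python3 - <<'E'
import cv2,numpy as np
d=np.load("top0.npz");c=d["color"][150:280,190:430,::-1]
cv2.imwrite("pics/top0z.png",cv2.resize(c,(800,433),interpolation=cv2.INTER_CUBIC))
K=d["camera_matrix"];T=d["T"];z=d["z_map"]
v,u=np.mgrid[:420,:560];P=np.stack([(u-K[0,2])/K[0,0]*z,(v-K[1,2])/K[1,1]*z,z],-1)@T[:3,:3].T+T[:3,3]
# dark carrier mask
hsv=cv2.cvtColor(d["color"],cv2.COLOR_RGB2HSV)
m=((P[...,2]>.012)&(P[...,0]>.3)&(P[...,0]<.75)&(abs(P[...,1])<.4)&(z>0)).astype(np.uint8)
n,l,s,ce=cv2.connectedComponentsWithStats(m)
for i in range(1,n):
    if s[i,4]>60: 
        q=P[l==i];print(s[i],q[:,:].mean(0).round(3),q[:,2].max().round(3), q[:,:2].min(0).round(3),q[:,:2].max(0).round(3))
# carrier rectangle
i=max(range(1,n),key=lambda i:s[i,4]*(abs(s[i,0]-210)<15)); q=P[l==i]
print(cv2.minAreaRect((q[:,:2]*1000).astype(np.float32)))
E
```

```text
[ 205  168  157   94 9729] [ 0.561 -0.006  0.035] 0.093 [ 0.424 -0.237] [0.704 0.225]
[392 198  25  23 431] [ 0.569 -0.353  0.071] 0.095 [ 0.543 -0.398] [ 0.601 -0.329]
[143 229  10  24  64] [0.487 0.386 0.04 ] 0.052 [0.453 0.376] [0.521 0.4  ]
[391 245  39  45 632] [ 0.393 -0.357  0.076] 0.127 [ 0.34 -0.4 ] [ 0.463 -0.316]
((565.408935546875, -6.03692626953125), (433.0541687011719, 202.0613250732422), 77.9585952758789)
```

View pics/top0z.png

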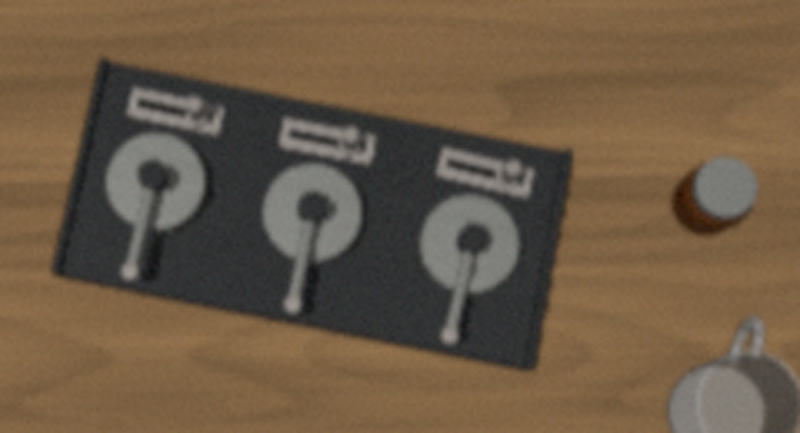

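Carrier centre is at about (0.565, -0.006) with a yaw of about -12°. Next is a closer look with the wrist camera, with the gripper closed and the jaws along the carrier's y.

```bash
cat > h.py <<'E'
from rig import *
import numpy as np,cv2
from scipy.spatial.transform import Rotation as R
def quat(a): # tool x (jaws) at world angle a, tool y down
    x=np.array([np.cos(a),np.sin(a),0]);y=np.array([0,0,-1.]);z=np.cross(x,y)
    q=R.from_matrix(np.c_[x,y,z]).as_quat();return [q[3],q[0],q[1],q[2]]
def ray(s,u,v,h):
    K=s["camera_matrix"];T=s["T"];d=T[:3,:3]@[(u-K[0,2])/K[0,0],(v-K[1,2])/K[1,1],1];t=(h-T[2,3])/d[2];return (T[:3,3]+t*d)[:2]
def px(s,p):
    K=s["camera_matrix"];T=s["T"];c=T[:3,:3].T@(np.asarray(p)-T[:3,3]);return (K@c/c[2])[:2]
E
python3 - <<'E'
from h import *
set_gripper(0.0)
print(move_to([0.48,0.0,0.36],quat(np.deg2rad(78))))
s=snapshot("wrist");np.savez("w0.npz",**s);cv2.imwrite("pics/w0.png",s["color"][:,:,::-1])
print(s["T"].round(3).tolist(),s["camera_matrix"].tolist());st=get_state();print(st["time"],st["q"],st["ee_pos"],st["grip_width"],st["ft_force"])
E
```

```text
False
[[0.208, 0.946, 0.25, 0.412], [0.978, -0.201, -0.053, 0.014], [-0.0, 0.256, -0.967, 0.522], [0.0, 0.0, 0.0, 1.0]] [[352.2527698619135, 0.0, 281.6566076524179], [0.0, 352.2527698619135, 209.06824029525035], [0.0, 0.0, 1.0]]
3.85 [-1.63222329e-01 -1.86609514e-01  1.68587976e+00  1.95673724e-04
  1.64273013e+00 -1.52560656e+00] [0.4800305  0.00067155 0.35976763] 8.881652618670865e-05 [-0.1252802  -0.22395797  0.02141141]
```

View pics/w0.png

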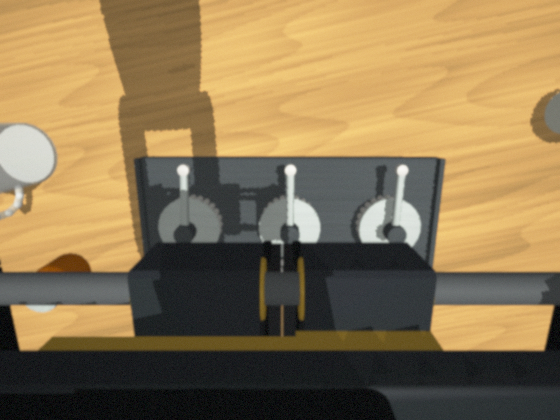

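The wrist view shows the knobs at (183,171), (290,171) and (402,171), and the hubs at (185,232), (291,233) and (396,233). From left to right these are places 3, 2 and 1. The gripper hides the pins, so I'll take those from the scene and top views.

```bash
python3 - <<'E'
from h import *
s=np.load("w0.npz")
g=cv2.cvtColor(s["color"],cv2.COLOR_RGB2GRAY)
# knobs: bright blobs against dark carrier, rows 160-192
m=np.zeros_like(g);m[161:188,140:440]=(g[161:188,140:440]>150)*255
n,l,st,ce=cv2.connectedComponentsWithStats(m)
K=[]
for i in range(1,n):
    if st[i,4]>40:
        vv,uu=np.nonzero(l==i);w=[(uu[vv==r].max()-uu[vv==r].min()+1) for r in np.unique(vv)]
        top=vv.min();sel=vv<top+11;u,v=uu[sel].mean(),top+5.5
        print(st[i].tolist(),w,(u,v),ray(s,u,v,.080).round(4))
m=np.zeros_like(g);m[215:242,140:440]=(g[215:242,140:440]<75)*255
c=s["color"]
cv2.imwrite("pics/w0z.png",cv2.resize(c[155:260,135:445,::-1],None,fx=2.58,fy=2.58,interpolation=cv2.INTER_CUBIC))
for u,v in((185,232),(291,233),(396,233)):print(ray(s,u,v,.087).round(4))
d=np.load("scene0.npz")
cv2.imwrite("pics/sc0z.png",cv2.resize(d["color"][155:290,190:350,::-1],None,fx=4.4,fy=4.4,interpolation=cv2.INTER_CUBIC))
d=np.load("top0.npz")
cv2.imwrite("pics/tp0z.png",cv2.resize(d["color"][165:265,202:362,::-1],None,fx=5,fy=5,interpolation=cv2.INTER_CUBIC))
E
```

```text
[177, 164, 12, 24, 208] [np.int64(4), np.int64(8), np.int64(10), np.int64(11), np.int64(12), np.int64(12), np.int64(12), np.int64(12), np.int64(12), np.int64(11), np.int64(10), np.int64(8), np.int64(7), np.int64(7), np.int64(7), np.int64(7), np.int64(7), np.int64(7), np.int64(7), np.int64(7), np.int64(7), np.int64(7), np.int64(8), np.int64(8)] (np.float64(182.59649122807016), np.float64(169.5)) [ 0.45   -0.1216]
[285, 164, 12, 24, 201] [np.int64(4), np.int64(7), np.int64(9), np.int64(11), np.int64(11), np.int64(12), np.int64(12), np.int64(12), np.int64(11), np.int64(11), np.int64(9), np.int64(8), np.int64(7), np.int64(7), np.int64(7), np.int64(7), np.int64(7), np.int64(7), np.int64(7), np.int64(7), np.int64(7), np.int64(7), np.int64(7), np.int64(7)] (np.float64(290.1834862385321), np.float64(169.5)) [0.4781 0.0109]
[397, 164, 12, 24, 205] [np.int64(2), np.int64(7), np.int64(9), np.int64(11), np.int64(11), np.int64(12), np.int64(12), np.int64(12), np.int64(11), np.int64(11), np.int64(10), np.int64(8), np.int64(8), np.int64(8), np.int64(7), np.int64(7), np.int64(7), np.int64(7), np.int64(7), np.int64(8), np.int64(8), np.int64(8), np.int64(7), np.int64(7)] (np.float64(402.1296296296296), np.float64(169.5)) [0.5073 0.1488]
[ 0.5286 -0.1391]
[ 0.5585 -0.0047]
[0.5868 0.1288]
```

View pics/w0z.png

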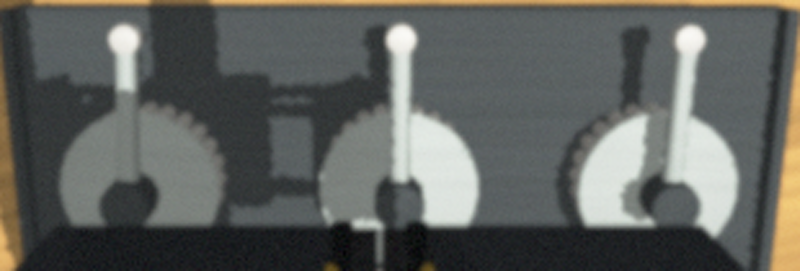

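View pics/sc0z.png

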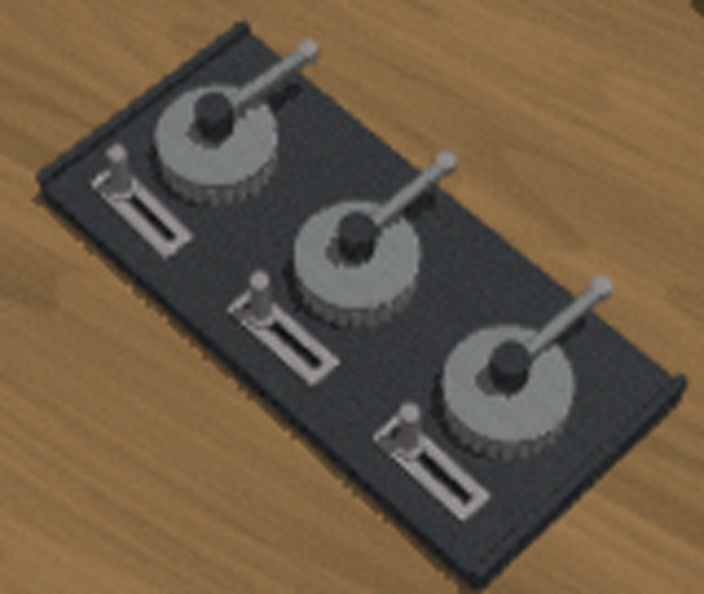

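View pics/tp0z.png

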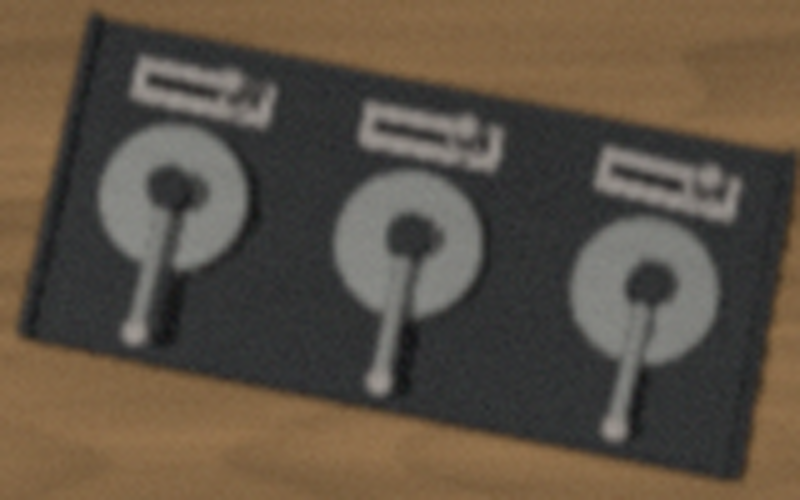

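```bash
python3 - <<'E'
from h import *
w=np.load("w0.npz");t=np.load("top0.npz");c=np.load("scene0.npz")
W=lambda p,h:ray(w,p[0]/2.58+135,p[1]/2.58+155,h)
T=lambda p,h:ray(t,(p[0]+.5)/5+202-.5,(p[1]+.5)/5+165-.5,h)
S=lambda p,h:ray(c,(p[0]+.5)/4.4+190-.5,(p[1]+.5)/4.4+155-.5,h)
pr=lambda n,a:print(n,[x.round(4).tolist() for x in a])
pr("hub w",[W(p,.087) for p in((675,205),(402,204),(131,203))])
pr("hub t",[T(p,.087) for p in((171,186),(411,236),(651,284))])
pr("hub s",[S(p,.087) for p in((511,358),(357,230),(215,109))])
pr("knob t",[T(p,.080) for p in((134,332),(379,381),(614,427))])
pr("knob s",[S(p,.080) for p in((600,287),(445,162),(308,49))])
pr("pin t",[T(p,.077) for p in((232,75),(467,122),(710,175))])
pr("pin s",[S(p,.077) for p in((409,411),(259,281),(117,153))])
E
```

```text
hub w [[0.5889, 0.1293], [0.5599, -0.0052], [0.531, -0.1388]]
hub t [[0.5901, 0.1298], [0.5599, -0.0068], [0.531, -0.1427]]
hub s [[0.5927, 0.1311], [0.5648, -0.0045], [0.535, -0.141]]
knob t [[0.5072, 0.151], [0.4779, 0.0121], [0.4505, -0.1203]]
knob s [[0.5117, 0.1504], [0.4823, 0.0124], [0.4524, -0.1202]]
pin t [[0.6574, 0.0957], [0.6283, -0.04], [0.5958, -0.1794]]
pin s [[0.6556, 0.0946], [0.6278, -0.0399], [0.5962, -0.1801]]
```

The three views agree to about 3 mm. Next I'll test the levers gently with a guarded push, starting at place 2.

```bash
cat >> h.py <<'E'
AX={1:np.array([.591,.130]),2:np.array([.562,-.0055]),3:np.array([.5325,-.141])}
KN={1:np.array([.509,.150]),2:np.array([.4793,.0118]),3:np.array([.451,-.1207])}
PIN={1:np.array([.6565,.0952]),2:np.array([.628,-.040]),3:np.array([.596,-.1797])}
def lev(i,th=0):
    u=KN[i]-AX[i];a=np.arctan2(u[1],u[0])-th  # clockwise
    u=np.array([np.cos(a),np.sin(a)]);n=np.array([u[1],-u[0]]);return u,n,np.arctan2(n[1],n[0])
def pose(i,th,off,r=.063,z=.058):
    u,n,a=lev(i,th);p=AX[i]+r*u+off*n;return [p[0],p[1],z],quat(a)
def test(i):
    p,q=pose(i,0,-.038,z=.13);move_to(p,q)
    p,q=pose(i,0,-.038);movel(p,q,rate=.12);sleep(.2)
    f0=get_state()["ft_force"];n=lev(i)[1]
    p,q=pose(i,0,-.014);h=movel(p,q,rate=.012,guard=6)
    s=get_state();d=(s["ee_pos"][:2]-AX[i])@n
    print(i,"hit",h,"off mm",d*1e3,"f",(s["ft_force"]-f0).round(2),"t",s["time"]);return h
def back(i):
    p,q=pose(i,0,-.038);movel(p,q,rate=.06)
    p,q=pose(i,0,-.038,z=.13);movel(p,q,rate=.15)
E
python3 - <<'E'
from h import *
if test(2): back(2)
E
```

```text
2 hit False off mm -14.504909149537244 f [-1.6  -5.07  1.03] t 7.875
```

There was no trip, but the push reads about 5 N, which is ambiguous. I'll look before pushing further.

```bash
python3 - <<'E'
from h import *
sleep(.2);s=get_state();print(s["ft_force"],s["ee_pos"],(s["ee_pos"][:2]-AX[2])@lev(2)[1])
s=snapshot("wrist");np.savez("w1.npz",**s);cv2.imwrite("pics/w1.png",cv2.resize(s["color"][:,:,::-1],None,fx=1.4,fy=1.4))
s=snapshot("top");np.savez("t1.npz",**s);cv2.imwrite("pics/t1.png",cv2.resize(s["color"][165:265,202:362,::-1],None,fx=5,fy=5,interpolation=cv2.INTER_CUBIC))
E
```

```text
[-1.37353291 -6.19688619 -0.34801839] [ 0.49736846 -0.00680313  0.05797793] -0.014509322256623035
```

View pics/w1.png

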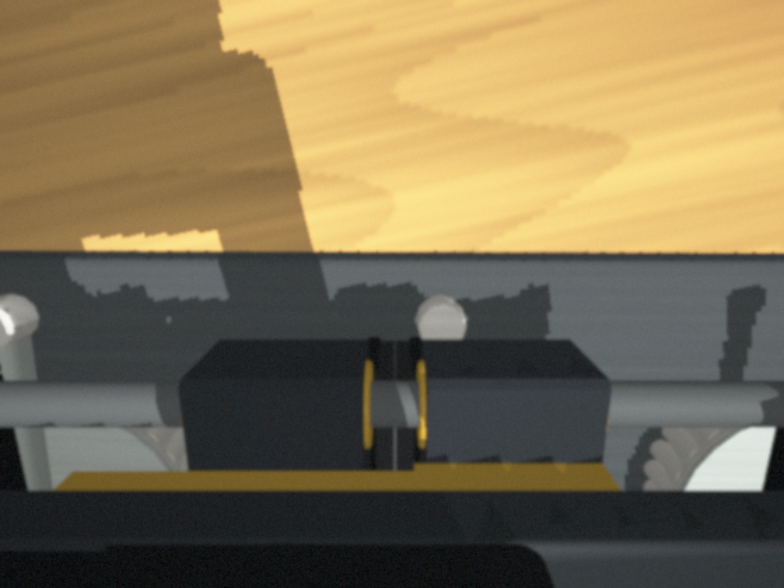

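View pics/t1.png

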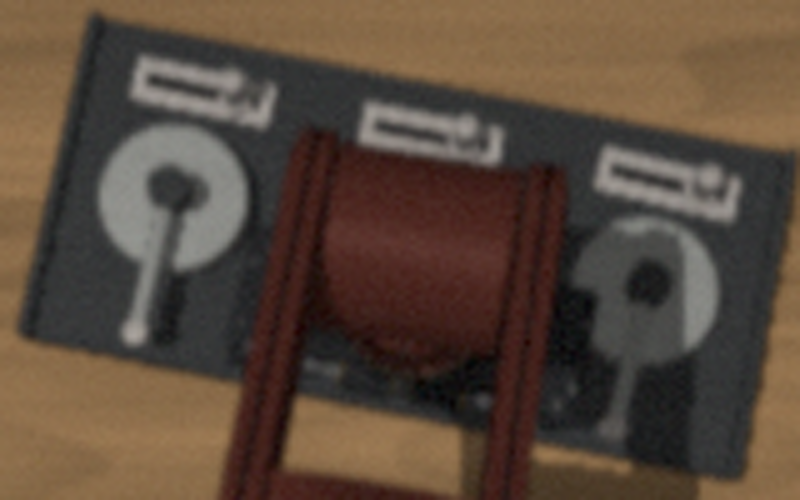

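The wrist view shows the knob at (442,319), just beyond the fingers. I'll compute whether it has moved.

```bash
python3 - <<'E'
from h import *
w=np.load("w1.npz")
for u,v in((442,319),(440,319)):
  p=ray(w,(u+.5)/1.4-.5,(v+.5)/1.4-.5,.080);print(p,(p-KN[2])@lev(2)[1]*1e3,(p-KN[2])@lev(2)[0]*1e3)
p=ray(w,15/1.4,317/1.4,.080);print("p3 knob",p,(p-KN[3])@lev(3)[1]*1e3)
E
```

```text
[0.47628454 0.01106397] -1.3378708245808841 2.8008622881036067
[0.47616271 0.01048192] -1.9325411636436443 2.800930671287887
p3 knob [ 0.44972894 -0.11306644] 7.100038872876027
```

The knob moved less than 2 mm under a steady ~5-6 N, so place 2 is sound. Contact comes at about -14 mm. I'll back off and test place 3.

```bash
sed -i 's/pose(i,0,-.014)/pose(i,0,-.010)/; s/pose(i,0,-.038)/pose(i,0,-.028)/g' h.py; python3 - <<'E'
from h import *
back(2)
test(3)
sleep(.2);s=get_state();print(s["ft_force"],(s["ee_pos"][:2]-AX[3])@lev(3)[1])
s=snapshot("wrist");np.savez("w2.npz",**s);cv2.imwrite("pics/w2.png",cv2.resize(s["color"][:,:,::-1],None,fx=1.4,fy=1.4))
E
```

```text
3 hit False off mm -10.009626431815308 f [-1.24 -3.08 -0.43] t 12.4083
[-1.79766061 -1.95952118 -0.88231309] -0.010026299496985105
```

View pics/w2.png

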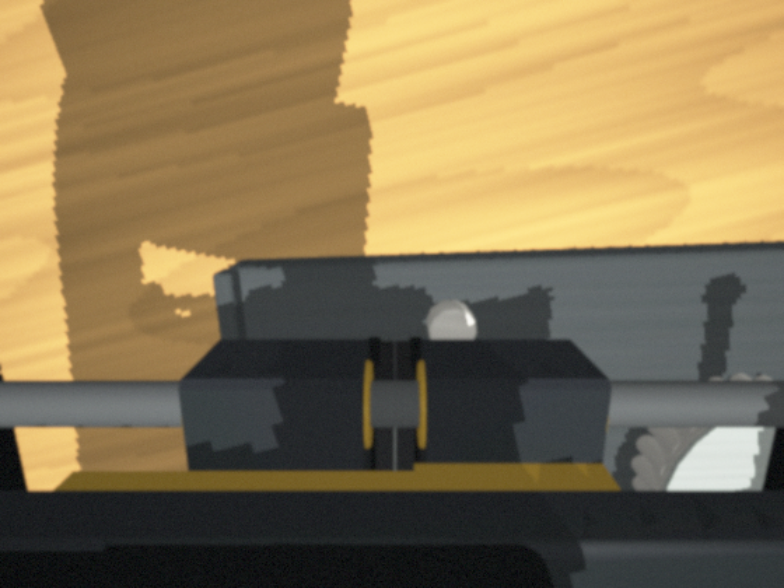

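```bash
python3 - <<'E'
from h import *
def knob(w,u,v):
  p=ray(w,(u+.5)/1.4-.5,(v+.5)/1.4-.5,.080);return p.round(4),((p-KN[3])@lev(3)[1]*1e3).round(1)
print(knob(np.load("w2.npz"),452,319))
p,q=pose(3,0,-.006);h=movel(p,q,rate=.012,guard=6);s=get_state();print(h,s["ft_force"],(s["ee_pos"][:2]-AX[3])@lev(3)[1],s["time"])
s=snapshot("wrist");np.savez("w3.npz",**s);cv2.imwrite("pics/w3.png",cv2.resize(s["color"][:,:,::-1],None,fx=1.4,fy=1.4))
E
```

```text
(array([ 0.4492, -0.114 ]), np.float64(6.1))
False [-0.91754899 -0.38023448 -1.74163169] -0.005744842786306406 13.1417
```

View pics/w3.png

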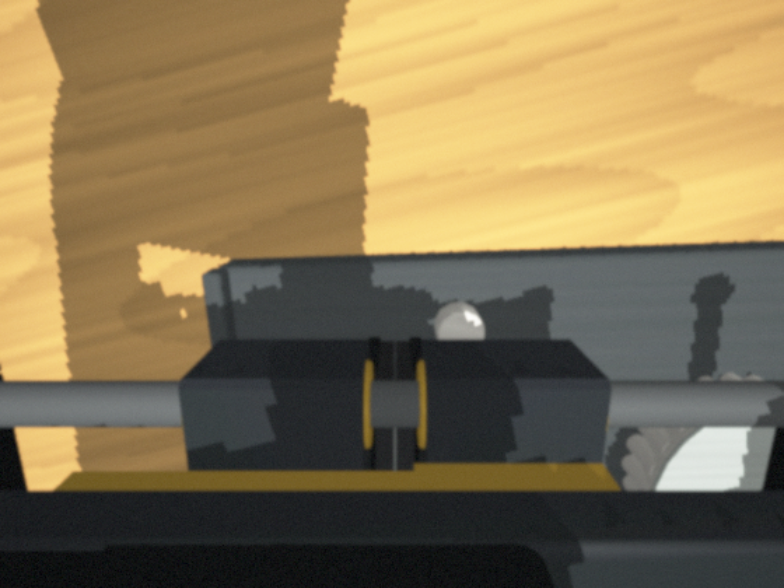

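The knob at (460,322) followed the fingers by the push distance, at only 1-3 N, so place 3 is the loose one. I'll sweep it round in an arc and watch the force.

```bash
python3 - <<'E'
from h import *
ths=[.15,.25,.35,.45,.55,.65,.75,.82]+list(np.arange(.85,1.06,.02))
for th in ths:
    p,q=pose(3,th,-.0145)
    h=movel(p,q,rate=.03 if th<.8 else .012,guard=8)
    s=get_state();f=-(s["ft_force"][:2]@lev(3,th)[1])
    print(round(th,2),h,round(f,2),s["ft_force"].round(1))
    if h: break
    if th>.8:
        sleep(.1);f=np.mean([-(get_state()["ft_force"][:2]@lev(3,th)[1])])
        if f>5.5: break
print(s["time"],s["q"].round(2))
s=snapshot("wrist");np.savez("w4.npz",**s);cv2.imwrite("pics/w4.png",cv2.resize(s["color"][:,:,::-1],None,fx=1.4,fy=1.4))
E
```

```text
0.15 False 0.32 [ 0.1 -0.4  0.8]
0.25 False 0.03 [ 0.2 -0.1 -0.5]
0.35 False 0.78 [ 0.7 -1.4 -0.8]
0.45 False 0.24 [-0.3 -0.1  0.6]
0.55 False 1.19 [-0.7 -0.9  0.2]
0.65 False 0.25 [-0.7  0.5  0.5]
0.75 False 1.42 [-1.2 -0.8  0.9]
0.82 False 1.55 [-0.7 -1.9 -0.4]
0.85 False 1.35 [-0.7 -1.6 -0.5]
0.87 False 0.74 [-0.6 -0.4  0.4]
0.89 False 2.3 [-2.  -1.2 -0. ]
0.91 False 1.56 [-1.3 -0.9 -0.2]
0.93 False 7.02 [-5.6 -4.8  3. ]
18.0583 [-0.33  0.12  1.98 -0.    1.05 -0.73]
```

View pics/w4.png

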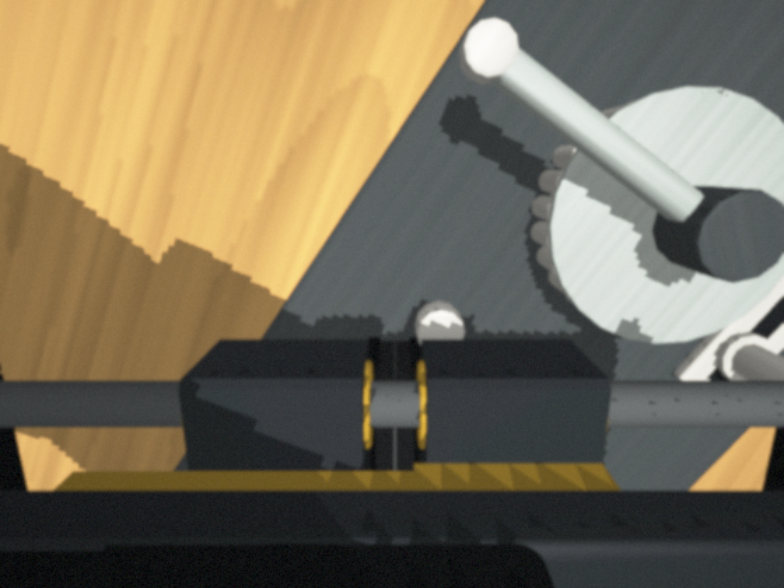

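The stop was met at about 0.92 rad with 7 N on the lever, and the view shows the knob at (440,325) held against the fingers. Now I'll back off, then push the marker.

```bash
python3 - <<'E'
from h import *
p,q=pose(3,.92,-.030);movel(p,q,rate=.06)
p,q=pose(3,.92,-.030,z=.16);movel(p,q,rate=.15)
u,n,a=lev(3);P=PIN[3];q=quat(a)
s=snapshot("wrist");np.savez("w5.npz",**s);cv2.imwrite("pics/w5.png",cv2.resize(s["color"][:,:,::-1],None,fx=1.4,fy=1.4))
g=lambda o,z:[*(P+o*n),z]
move_to(g(-.038,.16),q);movel(g(-.038,.05),q,rate=.12);sleep(.2)
f0=get_state()["ft_force"]
h=movel(g(.010,.05),q,rate=.04,guard=10);s=get_state();print(h,((s["ee_pos"][:2]-P)@n).round(4),(s["ft_force"]-f0).round(2))
if not h:
  for o in(.016,.020,.023,.026,.029,.032):
    h=movel(g(o,.05),q,rate=.02,guard=8);s=get_state();f=s["ft_force"]-f0;print(o,h,((s["ee_pos"][:2]-P)@n).round(4),f.round(2))
    if h or abs(f[:2]@n)>7:break
print(s["time"])
movel(g(-.0,.05),q,rate=.06);movel(g(0,.2),q,rate=.2);
move_to([.40,-.02,.36],quat(np.deg2rad(78)))
for k in("wrist","top","scene"):
    s=snapshot(k);np.savez(k+"6.npz",**s);cv2.imwrite(f"pics/{k}6.png",s["color"][:,:,::-1])
print(get_state()["time"])
E
```

```text
False 0.01 [ 0.02  0.   -1.31]
0.016 False 0.0162 [-0.45 -0.3  -0.27]
0.02 False 0.0202 [ 1.32 -0.8   0.02]
0.023 False 0.0225 [-0.92 -4.82 -0.87]
0.026 True 0.0223 [-0.66 -4.88  0.88]
24.4167
27.15
```

```bash
python3 - <<'E'
import cv2,numpy as np
c=np.load("scene6.npz")["color"][155:290,190:350,::-1];cv2.imwrite("pics/sc6z.png",cv2.resize(c,None,fx=4.4,fy=4.4,interpolation=cv2.INTER_CUBIC))
E
```

```text
(no output)
```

View pics/sc6z.png

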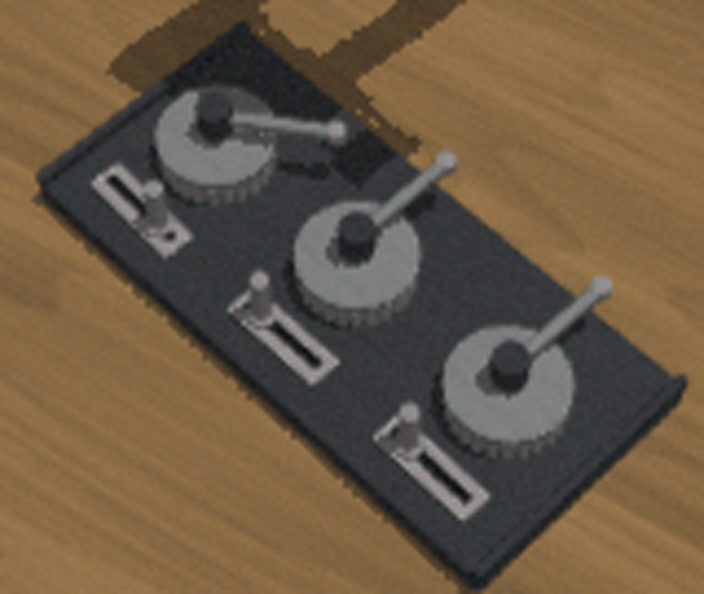

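View pics/wrist6.png

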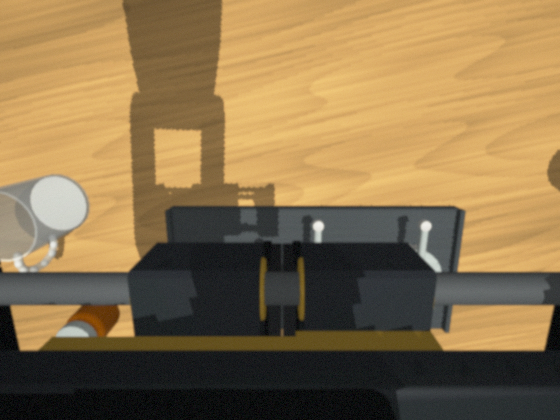

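View pics/top6.png

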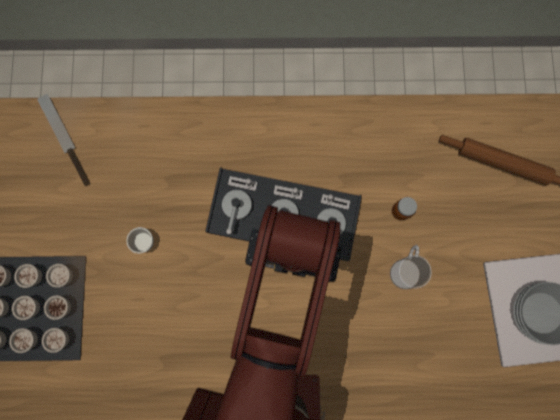

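In the scene zoom, lever 3 is turned with its knob at (338,130), and its pin has moved from (117,153) to (153,188). The other levers and pins look unchanged. I'll measure both.

```bash
python3 - <<'E'
from h import *
c=np.load("scene6.npz")
S=lambda p,h:ray(c,(p[0]+.5)/4.4+189.5,(p[1]+.5)/4.4+154.5,h)
d=S((153,188),.077)-S((117,153),.077);print("pin move",d,np.linalg.norm(d))
print("end foot", S((168,237),.031)-S((148,216),.031))
h=S((215,109),.087);a=lambda p:np.arctan2(*((S(p,.080)-h)[::-1]))
print("angle",(a((308,49))-a((338,130)))%(2*np.pi))
E
```

```text
pin move [0.00995384 0.03784347] 0.03913064343333455
end foot [0.00650868 0.02197596]
angle 0.8964839690938988
```

The pin has moved 39 mm and the lever stands at about 0.90 rad. In the top view the jug, jar and ramekin sit at the same pixels as before. The arm is clear of everything, so I'm handing in.

```bash
python3 -c "
from rig import *
print(get_state()['time'],get_state()['ft_force']);print(finish_job())"
```

```text
27.15 [ 0.48650215  0.42619037 -0.18236561]
the job is handed in; nothing more can be done
None
```

The loose nut was at place 3 (the -y end). I turned it home against its stop, then pushed its marker to the far end of its track, and handed the job in at 27 s. `finish_job` gave no verdict.

- **Finding the loose nut:** place 2 held still under about 5–6 N. Place 3 turned at only 1–3 N. I did not push place 1, because the loose nut was already found.
- **Loose nut:** I swept it round in an arc until the stop answered with about 7 N at about 0.92 rad. After release, the scene camera puts it at about 0.90 rad.
- **Marker:** it stopped against the far end of its track at about 5 N. The images show it moved 39 mm.
- **Other things:** the other two levers and markers, and the jug, ramekin and jar, look unmoved in the last pictures. I judged this by eye and did not measure it. The arm was clear of everything.

**Checks that disagreed:**
- **Missed guard:** the 6 N guard did not trip in the place 2 test, because contact came later than I had assumed. I judged that lever sound from the steady force and the unmoved knob.
- **Knob position:** one reading of the place 3 knob, taken at the edge of a picture, was 7 mm off. I set it aside.

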